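# Shut the pill organizer's open lids

### The arm

A 6-joint arm with a two-finger parallel gripper is mounted at the origin on the work surface. World frame = base frame: x ahead of the robot, y to its left, z up, the work surface at z = 0. Lengths are in m, angles in rad, forces in N, time in s.
With the tool pointing down it reaches from about 0.4 to 0.825 m from the base axis. Payload 7 kg.
Tool frame: the origin (TCP) lies between the finger pads; the fingertips stand 8 mm ahead of it and the grasp point (between the pads) lies 11 mm behind it; z points along the fingers, y is the direction in which the jaws open and shut (so a half turn about z gives the same grasp; the last joint's range is limited). The gripper opens to 88 mm and grips with 3 to 60 N. Pads are 19 mm wide; open, the fingers measure 130 mm over their backs; the gripper's body (78 mm by 193 mm) begins 47 mm behind the grasp point.
Start: joints at [1.448, 0.359, 0.012, 0, -1.224, -0.288], TCP at [0.27, 0.619, 0.235] pointing down, gripper open.
Joint ranges: [-3.07, 3.07], [-1.43, 2.12], [-1.02, 1.25], [-3.03, 1.67], [-3.05, -0], [-3.03, 3.03]. Speed limits (rad/s): [2.39, 2.39, 3.01, 3.14, 3.14, 3.14].

### API

Orientations are given as a unit quaternion [w, x, y, z].
In Python, from cell import move_pose, line_to, goto_joints, open_jaws, gripper_close, sleep, solve_ik, observe, get_image, camera_model, IKError, finish_job gives the robot as it stands. The module is installed in compiled form; this text tells all that it offers. Calls block until the motion is done:
- move_pose(position, orientation): joint-space move of the TCP to a pose.
- line_to(position, v=0.15, attitude=None): straight line of the TCP; attitude=None keeps the orientation; v is the mean speed in m/s.
- goto_joints(angles): joint-space move.
- open_jaws() and gripper_close(strength=None): open the fingers fully, or close them until they stop; strength is the grip in N (None keeps the last).
- sleep(seconds).
- solve_ik(position, orientation): joint angles nearest the present ones, or None.
- observe(): the state.
- get_image(name): name is "scene" or "top" or "wrist"; returns (picture, depth): 420x560x3 uint8, red, green, blue; 420x560 float32, m along the optical axis (not along the pixel's ray), 0 where there is no reading.
- camera_model(name): a dict with "vertical_fov" (degrees; the focal length in pixels is half the picture's height over the tangent of half this angle, whatever the lens; pixels are square), "cx", "cy" (the principal point, pixels), "position" and "attitude" of the camera in the world. Camera axes: x right, y down, z forward; pixel columns grow to the right and rows downward; lengths in m; the calibration is good to about 2 mm. A picture is of the moment at which its call begins: read the wrist's pose just before it. camera_model takes no time and is no camera call; for the wrist camera it gives the pose at the moment of the call.
A pose or a line that the arm cannot do raises IKError and nothing moves.
- finish_job(): hands the job in, once; it reports no verdict.
The state is a dict: "t": time; "joints": joint angles; "joint_vel": joint speeds; "effort": joint torques, N m; "tool_pos": TCP position; "tcp_rot": TCP orientation; "ft_force": force on the tool from outside, world axes, zero at the start; "torque": the same for the moment, N m; "width": opening from 0.0 (shut) to 1.0 (fully open).
Only numpy, scipy, OpenCV 4.12 (cv2) and the standard library are available. Lean on these libraries where they do the work, as an engineer would, in place of code of your own. Each camera call takes 0.05 s, during which the arm holds its last target. There are 200 camera calls.

### The job

Three lids of the green pill organizer on the shelf have been left open. Push each of them over with a fingertip and press it down flush, so that all seven cups are shut. Do not lift the organizer or shove it along the shelf, and leave the other things on the shelf as they are.

Things in the scene. Friction and masses are not known exactly. Their poses are not given: they have to be found in the camera images.
- organizer: Green seven-day pill organizer, loose on the shelf, 0.28 to 0.41 kg: a row of seven cups, 256 mm long (y), 52 mm wide (x), 31.5 mm high with the lids shut. Origin: centre of its underside. y runs along the row, x across it from the thumb-tab side (-x, nearer the robot) to the hinge side (+x), z up. Cups' middles (lid 1 to 7): y = +108, +72, +36, 0, -36, -72, -108 mm.
- hinge_mid (a point): Middle of the line about which all seven lids turn: 26 mm in +x and 29 mm up from the organizer's origin, same axes. Each lid is a pale green plate 33.5 mm wide, 2.5 mm thick, reaching 52 mm from this line, with a 16 mm wide thumb tab to 57.5 mm; its outer face is 2.5 mm off the line. A lid turns easily (about 0.3 N at its tab), stays at any angle it is left, and has no catch.
- shelf: Pine shelf board, 360 mm deep (x) and 1160 mm wide (y), fixed. Origin: middle of its top face; z up. A 35 mm high batten runs along its back, 160 mm beyond the origin, with the low iron wall and its timber cap (62 mm above the shelf) behind.
- bottle: Amber glass bottle with a white clip-on cap, 46 mm in diameter, 95 mm high, loose. Origin: centre of its underside.
- digital: White plastic digital thermometer lying flat, about 125 mm long (along its y), 20 mm wide, 11 mm high, loose. Origin: on its underside near the middle.
- glass_case: Clear glass thermometer in a blue plastic case lying flat, about 136 mm long (along its y), 18 mm wide, 13 mm high, loose. Origin: on its underside near the middle.
- spoon: Stainless steel spoon lying flat, 150 mm long (along its y), up to 12 mm high, loose. Origin: on its underside near the middle.
- lid1 (a joint): Angle of lid 1 of the organizer, counted from its +y end (the robot's left): 0 shut and flush, 1.57 standing upright, 2.1 leaning back against its stop. Starts shut.
- lid2 (a joint): Angle of lid 2 of the organizer, counted from its +y end (the robot's left): 0 shut and flush, 1.57 standing upright, 2.1 leaning back against its stop. Starts open, anywhere from 0.6 to 2.0.
- lid3 (a joint): Angle of lid 3 of the organizer, counted from its +y end (the robot's left): 0 shut and flush, 1.57 standing upright, 2.1 leaning back against its stop. Starts shut.
- lid4 (a joint): Angle of lid 4 of the organizer, counted from its +y end (the robot's left): 0 shut and flush, 1.57 standing upright, 2.1 leaning back against its stop. Starts open, anywhere from 0.6 to 2.0.
- lid5 (a joint): Angle of lid 5 of the organizer, counted from its +y end (the robot's left): 0 shut and flush, 1.57 standing upright, 2.1 leaning back against its stop. Starts shut.
- lid6 (a joint): Angle of lid 6 of the organizer, counted from its +y end (the robot's left): 0 shut and flush, 1.57 standing upright, 2.1 leaning back against its stop. Starts shut.
- lid7 (a joint): Angle of lid 7 of the organizer, counted from its +y end (the robot's left): 0 shut and flush, 1.57 standing upright, 2.1 leaning back against its stop. Starts open, anywhere from 0.6 to 2.0.
Things that resemble listed ones, but are neither listed nor needed, are in the scene too. Several things have the shape of the bottle; the one meant has the colours described above.

How it is judged:
By the outcome, as a careful person would: the job done as asked, in the order asked, and still so for the second after the job is handed in, with the robot touching nothing.
It also fails if it takes over 48 s, if anything falls off the work surface, if the arm or the gripper's body presses on something with over 40 N, if the wrist force passes 120 N, or if a joint passes its speed limit or range.

## Working session

There is one attempt and no reset: what is moved stays moved. The work goes in short steps, each a Python script; the robot and the scene stay as the last script left them, time stands still between calls to the robot, and variables do not carry over. Pictures are saved under pics/ and viewed, about 8 in all and at most 12, crops included, and the job is handed in when it is done.

```bash
mkdir -p pics
cat > h.py <<'E'
import numpy as np, cv2
from cell import *
from scipy.spatial.transform import Rotation as R
def cam(n):
    m=camera_model(n); q=m['attitude']
    return m, R.from_quat([q[1],q[2],q[3],q[0]]).as_matrix(), np.array(m['position'])
def cloud(n,tag=None):
    m,Rm,p=cam(n); im,d=get_image(n)
    f=210/np.tan(np.radians(m['vertical_fov'])/2)
    v,u=np.mgrid[:420,:560]
    P=np.stack([(u-m['cx'])/f*d,(v-m['cy'])/f*d,d],-1)@Rm.T+p
    P[d<=0]=np.nan
    if tag: cv2.imwrite(f'pics/{tag}.png',im[:,:,::-1]); np.savez(f'pics/{tag}.npz',im=im,P=P,d=d)
    return im,P
E
python3 - <<'E'
from h import *
for n in('scene','top'):
    im,P=cloud(n,n+'1'); m=camera_model(n); print({k:np.round(x,3) for k,x in m.items()})
o=observe(); print(o['t'],o['tool_pos'],o['tcp_rot'],o['ft_force'])
a=np.hstack([cv2.imread('pics/scene1.png'),cv2.imread('pics/top1.png')]);
E
```

```text
{'vertical_fov': np.float64(45.255), 'cx': np.float64(279.411), 'cy': np.float64(197.054), 'position': array([1.014, 0.31 , 1.099]), 'attitude': array([-0.138,  0.521,  0.811, -0.228])}
{'vertical_fov': np.float64(53.05), 'cx': np.float64(282.273), 'cy': np.float64(206.406), 'position': array([0.302, 0.036, 1.091]), 'attitude': array([-0.061,  0.715, -0.694,  0.064])}
0.1 [0.26940417 0.61844944 0.233721  ] [ 7.47826877e-04  9.78972873e-01 -2.03989090e-01 -7.69782362e-05] [-3.25835775e-05  9.06884856e-01  3.45029581e-01]
```

View pics/scene1.png

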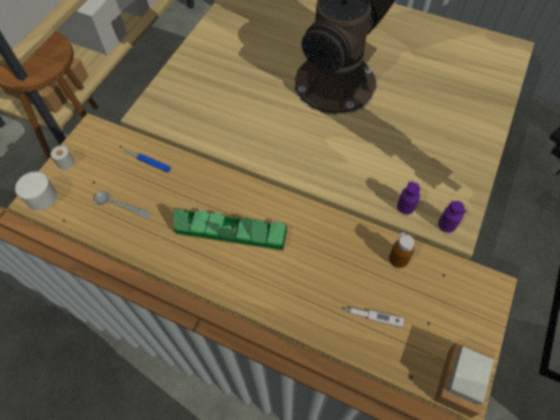

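View pics/top1.png

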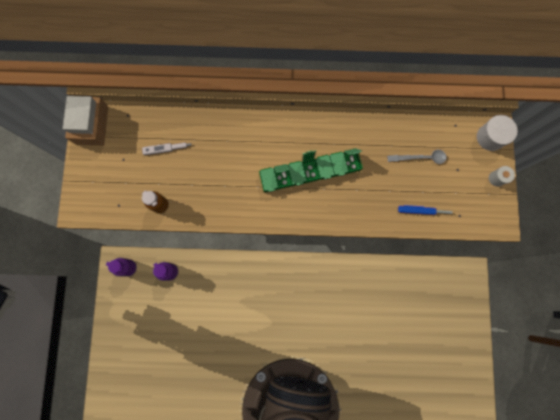

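The scene view shows the organizer at (229,228). The top view shows it at (311,171), with open lids near (283,178), (310,160) and (352,157). It is the only green organizer. The lookalikes are bottles: the amber one at (154,201) and purple ones at (122,267) and (165,271). Next I fit the organizer from the green mask.

Run:
```python
from h import *
for n in('top1','scene1'):
    z=np.load(f'pics/{n}.npz'); im,P=z['im'],z['P']
    hsv=cv2.cvtColor(im,cv2.COLOR_RGB2HSV)
    mk=cv2.inRange(hsv,(50,80,40),(85,255,255))
    k,l,s,c=cv2.connectedComponentsWithStats(mk); i=1+np.argmax(s[1:,4]); mk=l==i
    print(n,s[i],c[i]); Q=P[mk]; Q=Q[~np.isnan(Q[:,0])]
    print(np.percentile(Q[:,2],[1,10,25,50,75,90,99]).round(3))
    ring=cv2.dilate(mk.astype(np.uint8),np.ones((15,15)))-cv2.dilate(mk.astype(np.uint8),np.ones((7,7)))
    sh=np.nanmedian(P[ring>0][:,2]); print('shelf z',sh)
    T=Q[(Q[:,2]<sh+.036)&(Q[:,2]>sh+.024)]
    (cx,cy),(w,h),a=cv2.minAreaRect(T[:,:2].astype(np.float32)); print('rect',cx,cy,w,h,a)
    H=Q[Q[:,2]>sh+.042]
    yaw=np.radians(a if w<h else a-90); 
    ex=np.array([np.cos(yaw),np.sin(yaw)]); ey=np.array([-ex[1],ex[0]]); print('yaw',yaw)
    L=np.c_[(H[:,:2]-[cx,cy])@ex,(H[:,:2]-[cx,cy])@ey,H[:,2]-sh]
    for j in range(7):
        m=abs(L[:,1]-(.108-.036*j))<.017
        if m.sum()>3: print('lid',j+1,m.sum(),L[m].mean(0).round(3),'max',L[m].max(0).round(3), L[m].min(0).round(3))
x,y=311,171
c=cv2.imread('pics/top1.png')[130:210,240:380]; c2=cv2.imread('pics/scene1.png')[190:260,160:300]
cv2.imwrite('pics/c1.png',np.vstack([cv2.resize(c,(560,320)),cv2.resize(c2,(560,280))]))
```

```text
top1 [ 260  149  102   43 2105] [309.97007126 169.41140143]
[0.043 0.046 0.064 0.074 0.077 0.083 0.122]
shelf z 0.04377439418678841
rect 0.5774669647216797 -0.034561797976493835 0.05874029919505119 0.25279125571250916 14.68421459197998
yaw 0.2562878926994464
lid 2 78 [0.011 0.072 0.063] max [0.023 0.089 0.079] [0.001 0.055 0.044]
lid 4 65 [0.029 0.001 0.065] max [0.032 0.013 0.082] [ 0.026 -0.011  0.042]
lid 7 52 [ 0.013 -0.105  0.067] max [ 0.025 -0.091  0.084] [ 0.004 -0.12   0.043]
scene1 [ 174  209  112   40 2700] [229.79074074 228.34296296]
[0.042 0.056 0.07  0.074 0.079 0.106 0.124]
shelf z 0.042280793526183524
rect 0.5797010064125061 -0.031540244817733765 0.060474943369627 0.2555733323097229 14.729893684387207
yaw 0.25708514326127524
lid 2 238 [0.011 0.072 0.06 ] max [0.025 0.089 0.083] [-0.003  0.055  0.042]
lid 4 122 [0.03  0.    0.066] max [0.033 0.017 0.089] [ 0.027 -0.017  0.043]
lid 7 214 [ 0.014 -0.108  0.061] max [ 0.025 -0.091  0.084] [ 0.002 -0.125  0.042]
```

View pics/c1.png

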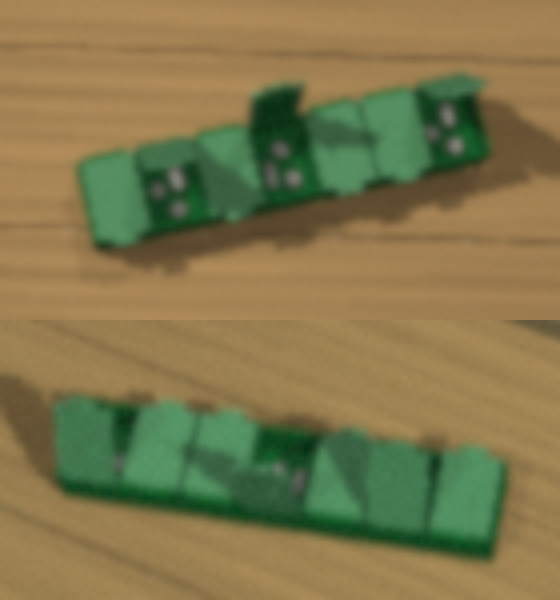

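The close crop confirms lids 2, 4 and 7 are open, at about 1.1, 1.6 and 1.1 rad, and both views agree on the pose to about 3 mm. I'll push lid 4 first, with the closed fingers following the lid's arc and then a force-checked press.

```bash
cat >> h.py <<'E'
YAW=.2567; EX=np.array([np.cos(YAW),np.sin(YAW)]); EY=np.array([-EX[1],EX[0]])
O=np.array([.5786,-.0330])+.003*EX; SH=.043
a=(YAW+np.pi+np.pi/2)/2; Q=[0,np.cos(a),np.sin(a),0]
HALF,r=.016,.047
def pt(j,x,z):  # organizer x,z of leading fingertip corner -> TCP
    xy=O+EX*(x+HALF)+EY*(.108-.036*(j-1)); return [*xy,SH+z+.008]
def arc(j,th): return pt(j,.026-r*np.cos(th)+.0025*np.sin(th),.029+r*np.sin(th)+.0025*np.cos(th))
def F(): sleep(.06); return np.array(observe()['ft_force'])
def shut(j,th0):
    s=arc(j,th0); move_pose([s[0],s[1],SH+.115],Q); f0=F()
    line_to(s,.12)
    for th in np.linspace(th0,.12,8)[1:]: line_to(arc(j,th),.07)
    print('arc end F',(F()-f0).round(2))
    z=.0345
    while z>.026:
        line_to(pt(j,.026-r,z),.03); f=F()-f0
        if f[2]>4: break
        z-=.001
    print('lid',j,'z stop',z,f.round(2)); p=observe()['tool_pos']
    line_to([p[0],p[1],SH+.10],.15); print('t',observe()['t'])
E
python3 - <<'E'
from h import *
gripper_close(5)
s=arc(4,1.95); move_pose([s[0],s[1],SH+.16],Q); print(observe()['t'],observe()['tool_pos'],s)
shut(4,1.95)
cloud('top','top2'); cloud('scene','scene2')
a=cv2.imread('pics/top2.png')[110:230,220:400]; b=cv2.imread('pics/scene2.png')[150:280,140:320]
cv2.imwrite('pics/c2.png',np.hstack([cv2.resize(a,(400,267)),cv2.resize(b,(400,267))]))
E
```

```text
4.1333 [ 0.64131931 -0.01568072  0.20303318] [np.float64(0.6412001938897529), np.float64(-0.01656800652316209), np.float64(0.12273565452680366)]
arc end F [ 0.6   0.98 -0.94]
lid 4 z stop 0.0315 [-0.68  0.24  4.22]
t 9.05
```

View pics/c2.png

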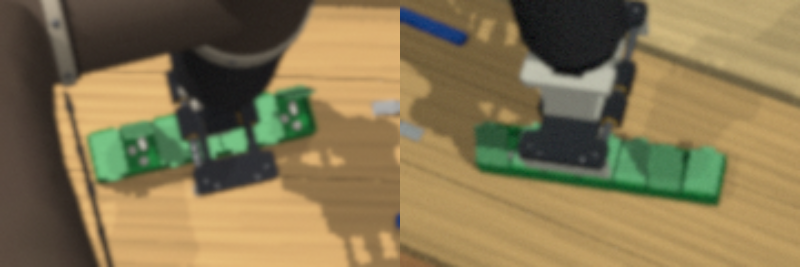

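The crop shows the gripper over lid 4. The press stopped at exactly 31.5 mm with 4 N, so that lid is down. Lids 2 and 7 are still open and the organizer looks unmoved. Continuing.

Run:
```python
from h import *
shut(2,1.5); shut(7,1.55)
p=observe()['tool_pos']; line_to([p[0],p[1],.22],.2)
move_pose([.27,.619,.235],[0,.979,-.204,0]); print('t',observe()['t'])
for n in('top','scene'):
    im,P=cloud(n,n+'3'); hsv=cv2.cvtColor(im,cv2.COLOR_RGB2HSV)
    mk=cv2.inRange(hsv,(50,80,40),(85,255,255)); k,l,s,c=cv2.connectedComponentsWithStats(mk); mk=l==1+np.argmax(s[1:,4])
    q=P[mk]; q=q[~np.isnan(q[:,0])]; T=q[(q[:,2]>.067)]
    print(n,cv2.minAreaRect(T[:,:2].astype(np.float32)),'maxz',q[:,2].max())
    L=np.c_[(T[:,:2]-O)@EX,(T[:,:2]-O)@EY,T[:,2]-SH]
    for j in range(7):
        m=(abs(L[:,1]-.108+.036*j)<.014)
        t=m&(L[:,0]<-.012); b=m&(L[:,0]>.008); print(j+1,'tab side z',np.median(L[t,2]).round(4),'hinge side',np.median(L[b,2]).round(4))
a=cv2.imread('pics/top3.png')[130:210,240:380]; b=cv2.imread('pics/scene3.png')
cv2.imwrite('pics/c3.png',np.vstack([cv2.resize(a,(420,240)),cv2.resize(b[190:260,160:300],(420,210))]))
# change in whole views
for n in('top','scene'):
    d=cv2.absdiff(cv2.imread(f'pics/{n}1.png'),cv2.imread(f'pics/{n}3.png')).max(2)>45
    k,l,s,c=cv2.connectedComponentsWithStats(d.astype(np.uint8)); print(n,[tuple(x) for x in s[1:] if x[4]>8])
```

```text
arc end F [ 1.38 -1.06 -1.36]
lid 2 z stop 0.0315 [-1.89 -0.33  4.37]
t 13.8833
arc end F [-1.49  0.08 -0.97]
lid 7 z stop 0.0305 [-5.67  1.36 10.07]
t 19.2667
t 22.7083
top ((0.5775831341743469, -0.03495633602142334), (0.059503838419914246, 0.2535833418369293), 14.832413673400879) maxz 0.08251035299473752
1 tab side z 0.0324 hinge side 0.0329
2 tab side z 0.032 hinge side 0.032
3 tab side z 0.0321 hinge side 0.032
4 tab side z 0.032 hinge side 0.0323
5 tab side z 0.0324 hinge side 0.0323
6 tab side z 0.0327 hinge side 0.0323
7 tab side z 0.0324 hinge side 0.0324
scene ((0.5793720483779907, -0.03186781704425812), (0.06226447597146034, 0.2561841309070587), 14.456110954284668) maxz 0.08135114728810078
1 tab side z 0.0309 hinge side 0.0309
2 tab side z 0.0306 hinge side 0.031
3 tab side z 0.031 hinge side 0.0307
4 tab side z 0.0305 hinge side 0.031
5 tab side z 0.0305 hinge side 0.03
6 tab side z 0.0309 hinge side 0.0306
7 tab side z 0.0306 hinge side 0.0309
top [(np.int32(302), np.int32(151), np.int32(17), np.int32(31), np.int32(371)), (np.int32(344), np.int32(152), np.int32(17), np.in
[... 509 characters left out ...]
), np.int32(14), np.int32(69)), (np.int32(187), np.int32(358), np.int32(7), np.int32(4), np.int32(17))]
scene [(np.int32(553), np.int32(150), np.int32(7), np.int32(7), np.int32(23)), (np.int32(444), np.int32(179), np.int32(16), np.int32(11), np.int32(84)), (np.int32(159), np.int32(205), np.int32(11), np.int32(16), np.int32(104)), (np.int32(184), np.int32(209), np.int32(10), np.int32(15), np.int32(71)), (np.int32(222), np.int32(214), np.int32(18), np.int32(22), np.int32(243)), (np.int32(242), np.int32(218), np.int32(10), np.int32(16), np.int32(66)), (np.int32(265), np.int32(221), np.int32(5), np.int32(9), np.int32(20)), (np.int32(209), np.int32(223), np.int32(11), np.int32(10), np.int32(35))]
```

View pics/c3.png

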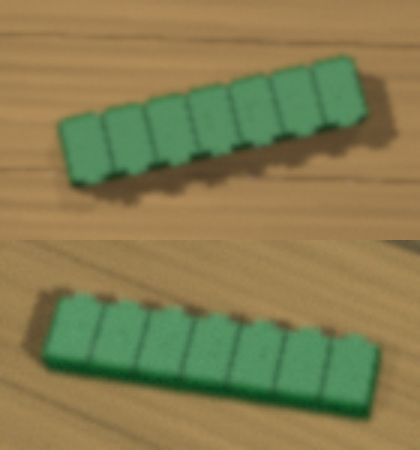

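All seven lids are shut flush in both views. The organizer has moved less than 1 mm, and the other objects on the shelf show no change.

```bash
python3 -c "
from cell import *
finish_job()"
```

```text
the job is handed in; nothing more can be done
```

I pushed lids 4, 2 and 7 over with the closed fingertips and pressed each one down. Then I backed the arm off and handed the job in at about 22.8 s.

- **Lids:** all seven sit at one height, within about 1 mm in each of the two views (the top view reads about 32 mm above the shelf, the scene view about 31 mm). Tab and hinge sides match on every lid.
- **Press forces:** lids 4 and 2 stopped at 31.5 mm with just over 4 N. Lid 7 took one more 1 mm step and reached 10 N, with 5.7 N sideways, which is more than I intended.
- **Organizer:** it moved less than 1 mm. The yaw readings changed by about 0.2°, in opposite directions in the two views, so I put that down to measurement noise.
- **Other things on the shelf:** comparing pictures before and after showed no change at any of them. The only differences were at the lids and in shadows and robot parts.

The two cameras disagree by about 3 mm on position throughout, which did not affect the result.

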